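# Wedge a spring clip off a spindle

### The arm

A 6-joint arm with a two-finger parallel gripper is mounted at the origin on a cart in front of the work surface, level with it; the furniture and walls round the work are solid. World frame = base frame: x ahead of the robot, y to its left, z up, the work surface at z = 0. Lengths are in m, angles in rad, forces in N, time in s.
With the tool pointing down it reaches from about 0.3 to 0.875 m from the base axis. Payload 6.4 kg.
Tool frame: the origin (TCP) lies at the very end of the fingers, on their centre line; the grasp point (between the pads) lies 19 mm behind it; x points along the fingers, y is the direction in which the jaws open and shut, and the axes are right-handed (so a half turn about x gives the same grasp; the last joint's range is limited). The gripper opens to 85 mm and grips with 20 to 120 N. Pads are 22 mm wide; open, the fingers measure 114 mm over their backs; the gripper's body (76 mm by 85 mm) begins 54 mm behind the grasp point. The pads swing forward as they close: fully open they stand 13 mm farther back than shut.
Start: joints at [1.127, 0.181, 1.607, -0, 1.354, -0.206], TCP at [0.135, 0.559, 0.231] pointing down, gripper open.
Joint ranges: [-2.99, 2.99], [-0.89, 2.07], [0.3, 2.58], [-1.14, 4.28], [0, 2.63], [-3.12, 3.12]. Speed limits (rad/s): [2.57, 2.57, 3.01, 3.14, 3.14, 3.14].

### API

Orientations are given as a unit quaternion [w, x, y, z].
In Python, from bench import status, optics, hand_in gives the robot as it stands. The module is installed in compiled form; this text tells all that it offers.
- The arm moves only by the shell command python3 -m jog 'ROWS'. ROWS is JSON, one flat list of numbers, 5 for each row, row after row: the shift along the tool's x, y, z in mm, then the turn about the tool's x in degrees, then the opening in per cent of the stroke, from 0 (shut) to 100 (fully open). In form: [tx, ty, tz, yaw, gripper, tx, ty, tz, yaw, gripper, ...]. A call has exactly 5 rows; each row is the pose to reach, as a shift and turn from the pose commanded when the call began, along the tool's axes at that moment; what a row does not reach only later rows make up. A row lasts 1/10 s, in which the tool goes at most 50 mm and 8.59 degrees, less where a joint would pass 70% of its speed; a pose out of reach is approached as far as the arm can. A call with a gripper value outside its range is refused whole. The fingers move at their own pace and stop on an object; the grip force is fixed at half the most. Time passes only in rows, so rows that repeat a pose let the fingers close, or fill a call up. It gives the time, the measured TCP pose, the force and the opening at its end, in the units of the state.
- status.get_obs(): the state, without advancing time (a new reading comes with each control period).
- optics.camera(name): name is "side" or "top" or "wrist"; returns the picture (400x640x3 uint8, red, green, blue); there is no depth.
- optics.get_calibration(name): a dict with "vertical_fov" (degrees; the focal length in pixels is half the picture's height over the tangent of half this angle, whatever the lens; pixels are square), "cx", "cy" (the principal point, pixels), "extrinsics" (4x4, takes a point from camera to world coordinates). Camera axes: x right, y up, looking along -z (the intrinsics and any distortion apply to the point x, -y, -z); pixel columns grow to the right and rows downward; lengths in m; the calibration is good to about 2 mm. A picture is of the moment at which its call begins: read the wrist's pose just before it. get_calibration takes no time and is no camera call; for the wrist camera it gives the pose at the moment of the call.
- hand_in(): hands the job in, once; it reports no verdict.
The state is a dict: "time_s": time; "q": joint angles; "dq": joint speeds; "joint_efforts": joint torques, N m; "eef_pos": TCP position; "eef_rot": TCP orientation; "wrist_force": force on the tool from outside, world axes, zero at the start; "torque": the same for the moment, N m; "opening": opening from 0.0 (shut) to 1.0 (fully open).
Only numpy, scipy, OpenCV 4.12 (cv2) and the standard library are available. Lean on these libraries where they do the work, as an engineer would, in place of code of your own. Each camera call takes 0.05 s, during which the arm holds its last target. There are 200 camera calls.

### The job

Take the wooden wedge by its grip and slide its thin end, flat side against the spindle, into the gap between the spindle and the clip's upright stud, pushing on until the spring clip has snapped right off the spindle and lies free in its channel on the plate. Do not touch the clip with the gripper. Then draw the wedge out, set it down on the bench and let go, leaving the pliers and cutters where they lie.

Things in the scene. Friction and masses are not known exactly. Their poses are not given: they have to be found in the camera images.
- fixture: Aluminium plate fixed to the bench, with an upright steel spindle. Origin on the spindle's axis at bench level; z up. Plate: x -45..45, y -28..72, top at z 12 mm. Spindle: neck 14 mm across up to z 19.5, above it 19 mm across up to z 42 mm. Two dark rails along y (x 21.5..29.5 either side, y 8..68, tops at z 20) form a channel where the clip can slide to +y, up to a low stop at y 64.
- gap_entry (a point): Mouth of the gap between spindle and stud, fixed to the fixture (same axes): at x -20, y 9.5 in the fixture frame, z 21.5 mm above the bench, so 1.5 mm above the rail tops. The wedge goes in along +x, its flat side along the line y 9.5 mm, its underside at this height: there only the stud is in its way.
- clip_stud (a point): Centre of the round stud (10 mm across, top 24 mm above the plate, this point 15 mm) on the foot of the loose spring clip. Axes as the fixture's. Clipped on, it is at fixture y 25.5 mm: 11 mm are open between spindle and stud. Moving it off to +y takes about 7 N (10 to 20 N on the wedge): after 7 mm the arms' noses are at the spindle's widest part, after 13 mm past it.
- clip: The loose steel spring clip, 40 g, flat on the plate. Origin on its underside, at the spindle's axis when clipped on; axes as the fixture's. Foot 40 x 22 mm, 6 mm high, at y 15..37, with the stud at y 25.5; two sprung arms, also 6 mm high, reach from it to y -10 round both sides of the spindle's neck and hook behind it with noses; each must spread 2 mm.
- wedge_grip (a point): Grip point of the loose wooden wedge, which stands on the bench: 40 mm above its underside, in an upright grip 16 mm thick (y), 30 mm long (x), top 52 mm above the underside. Axes: x toward the thin end, y to the tapered side, z up. Body 18 mm high; 32 mm thick (y -16..16) at x -16..24, then the +y side tapers to 2-3 mm thick at the tip, x 84. The -y side is flat, at y -16.
- wedge_tip (a point): Middle of the wedge's thin tip: at x 84, y -14.7 mm from the grip point and 31 mm lower; axes as the grip's.
- wedge: The same wedge, 60 g; origin below the grip point, on its underside. (Mind the bench lamp: its head hangs 0.57 m above the bench over x 0.14..0.40, y -0.32..0.04 m, seen from the robot; keep the arm out from under and clear of it.)
- pliers_round: Round-nose pliers, 136 mm, lying on the bench: leave alone.
- cutters: Side cutters, 118 mm, lying on the bench: leave alone.

How it is judged:
On the way, in this order (a step that is already met when the one before it is completed fails the run):
1. the wedge is in between spindle and stud and pushes on the clip, which is still clipped on (contact force between wedge and clip above 0.5 N and x of wedge_tip in the frame of fixture above 0 m and y of clip_stud in the frame of fixture below 0.0335 m), for 0.03 s.
2. the clip has come off the spindle: it has slid at least 15 mm away (y of clip_stud in the frame of fixture above 0.0405 m), for 0.2 s.
At the end, for the whole second after the job is handed in: The clip lies flat and at rest in its channel on the plate, at least 15 mm from its clipped-on place; the wedge rests on the bench, off the plate, and is let go (y of clip_stud in the frame of fixture between 0.0405 and 0.06 m and z of clip_stud in the frame of fixture below 0.032 m and angle between clip_stud's own z axis and vertical below 0.2 rad and linear speed of each of clip, wedge below 0.02 m/s and height (world z) of wedge_grip below 0.048 m and height (world z) of wedge above -0.01 m); the robot touches nothing.
It fails at once if the gripper or arm touches the clip (contact force between any of the fingers, the arm and clip above 1 N).
It fails at once if the pliers or the cutters are shifted more than 3 cm (distance of any of pliers_round, cutters from where it was at the start of the episode above 0.03 m).
It also fails if it takes over 58 s, if anything falls off the work surface, if the arm or the gripper's body presses on something with over 40 N, if the wrist force passes 120 N, or if a joint passes its speed limit or range.

## Working session

There is one attempt and no reset: what is moved stays moved. The work goes in short steps, Python scripts to look and compute and a shell command to move; the robot and the scene stay as the last step left them, time stands still between calls to the robot, and variables do not carry over. Pictures are saved under pics/ and viewed, on a budget of 10 in all, crops included, one or two more only if the job needs it, and the job is handed in when it is done.

```bash
mkdir -p pics; python3 - <<'E'
from bench import status, optics
import cv2,numpy as np
o=status.get_obs();print({k:np.round(v,3).tolist() for k,v in o.items()})
for n in ["top","side"]:
    c=optics.get_calibration(n);print(n,c)
    cv2.imwrite(f"pics/{n}0.png",optics.camera(n)[:,:,::-1])
E
```

```text
{'time_s': 0.0, 'q': [1.127, 0.182, 1.608, -0.0, 1.354, -0.206], 'dq': [0.001, 0.0, 0.002, -0.0, -0.0, 0.001], 'joint_efforts': [0.001, -44.487, -35.134, -0.0, 0.009, 0.0], 'eef_pos': [0.135, 0.558, 0.23], 'eef_rot': [0.702, 0.083, 0.702, -0.084], 'wrist_force': [-1.149, 0.253, -0.338], 'torque': [0.005, 0.025, 0.031], 'opening': 1.001}
top {'vertical_fov': 57.17348959830972, 'cx': 317.77703303206465, 'cy': 198.07307544071216, 'extrinsics': array([[-0.01689012,  0.98558017, -0.16836405,  0.2990606 ],
       [-0.99935511, -0.01130405,  0.03408198,  0.16636305],
       [ 0.03168733,  0.16883112,  0.98513551,  0.88662042],
       [ 0.        ,  0.        ,  0.        ,  1.        ]])}
side {'vertical_fov': 42.489499974841486, 'cx': 317.8905980032472, 'cy': 199.15451652534853, 'extrinsics': array([[ 0.95393684,  0.2000255 , -0.22359405,  0.26506621],
       [-0.29964176,  0.59845764, -0.7430096 , -0.52153942],
       [-0.0148093 ,  0.77578235,  0.63082678,  0.65444767],
       [ 0.        ,  0.        ,  0.        ,  1.        ]])}
```

View pics/top0.png

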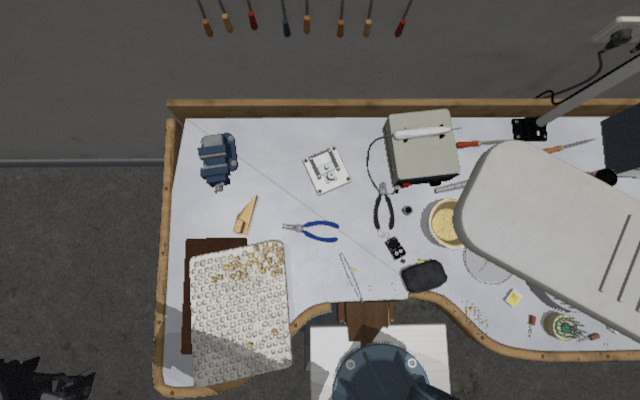

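View pics/side0.png

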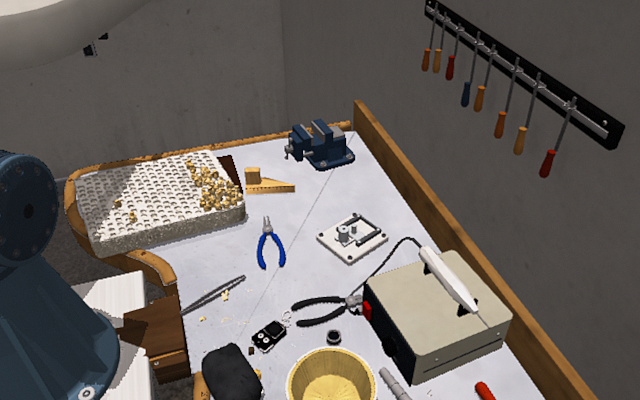

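Top view: wedge near (245,215) with its tip at (255,196), fixture near (326,170), pliers near (312,231), cutters near (384,210). I'll enlarge both.

```bash
cat > h.py <<'E'
import cv2,numpy as np
from bench import status, optics
def ray(n,uv,z,c=None):
    c=c or optics.get_calibration(n); f=200/np.tan(np.radians(c["vertical_fov"]/2)); E=c["extrinsics"]
    d=E[:3,:3]@np.array([(uv[0]-c["cx"])/f,-(uv[1]-c["cy"])/f,-1]); o=E[:3,3]
    return o+d*(z-o[2])/d[2]
def proj(n,p,c=None):
    c=c or optics.get_calibration(n); f=200/np.tan(np.radians(c["vertical_fov"]/2)); E=c["extrinsics"]
    q=E[:3,:3].T@(np.array(p)-E[:3,3]); return np.array([c["cx"]+f*q[0]/-q[2],c["cy"]-f*q[1]/-q[2]])
E
python3 - <<'E'
import cv2,numpy as np
t=cv2.imread("pics/top0.png");s=cv2.imread("pics/side0.png")
def cr(i,x,y,w,h,k):return cv2.resize(i[y:y+h,x:x+w],None,fx=k,fy=k,interpolation=cv2.INTER_CUBIC)
a=np.hstack([cr(t,225,185,50,60,6),cr(t,295,140,62,60,6)])
b=np.hstack([cr(s,235,155,70,50,5),cr(s,310,205,84,62,4)[:250]])
W=max(a.shape[1],b.shape[1]);im=np.zeros((a.shape[0]+b.shape[0],W,3),np.uint8)
im[:a.shape[0],:a.shape[1]]=a;im[a.shape[0]:,:b.shape[1]]=b
im=cv2.resize(im,None,fx=1,fy=1);print(im.shape,a.shape,b.shape);cv2.imwrite("pics/c1.png",im[:,:800])
E
```

```text
Traceback (most recent call last):
ValueError: all the input array dimensions except for the concatenation axis must match exactly, but along dimension 0, the array at index 0 has size 250 and the array at index 1 has size 248
```

```bash

python3 - <<'E'
import cv2,numpy as np
t=cv2.imread("pics/top0.png");s=cv2.imread("pics/side0.png")
def cr(i,x,y,w,h,k):return cv2.resize(i[y:y+h,x:x+w],None,fx=k,fy=k,interpolation=cv2.INTER_CUBIC)
a=np.hstack([cr(t,225,185,50,60,6),cr(t,295,140,60,60,6)])
b=np.hstack([cr(s,240,155,60,56,4),cr(s,310,205,84,56,4)])
im=np.zeros((a.shape[0]+b.shape[0],660,3),np.uint8)
im[:a.shape[0],:a.shape[1]]=a;im[a.shape[0]:,:b.shape[1]]=b
cv2.imwrite("pics/c1.png",im)
E
```

```text
(no output)
```

View pics/c1.png

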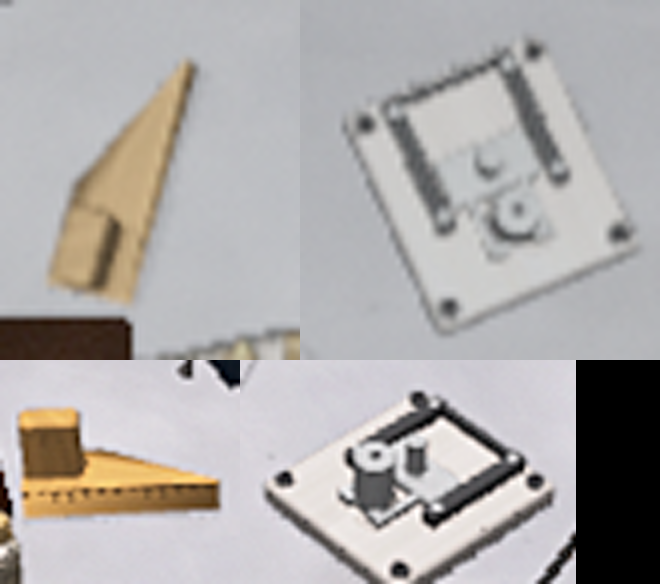

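The crop shows the wedge (tip up, flat side on the right) and the plate corners, with the +y end of the fixture at upper left. Next I compute poses.

```bash
python3 - <<'E'
from h import *
T=lambda u,v:(295-.42+(u-300)/6,140-.42+v/6)
L=lambda u,v:(225-.42+u/6,185-.42+v/6)
S=lambda u,v:(310-.38+(u-240)/4,155+50-.38+(v-360)/4)
SL=lambda u,v:(240-.38+u/4,155-.38+(v-360)/4)
loc=np.array([[-45,72],[45,72],[45,-28],[-45,-28]])/1e3
def fit(P,n):
    P=np.array(P)[:,:2];z=(P-P.mean(0))@[1,-1j*-1] if 0 else (P-P.mean(0))@np.array([1,1j]);l=(loc[:len(P)]-loc[:len(P)].mean(0))@np.array([1,1j])
    a=np.angle((z*l.conj()).sum());s=abs((z*l.conj()).sum())/(abs(l)**2).sum();R=np.array([[np.cos(a),-np.sin(a)],[np.sin(a),np.cos(a)]])
    o=P.mean(0)-R@loc[:len(P)].mean(0);print(n,"origin",o,"ang",np.degrees(a),"scale",s);return o,a
fit([ray("top",T(*q),.012) for q in [(346,122),(540,35),(637,249),(441,333)]],"fix top")
fit([ray("side",S(*q),.012) for q in [(418,392),(553,488)]],"x") if 0 else None
# spindle top centre & stud top
print("spindle top",ray("top",T(517,209),.042),"side",ray("side",S(374,455),.042))
print("stud top",ray("top",T(488,162),.036),"side",ray("side",S(416,444),.036))
# wedge
tipT=ray("top",L(190,64),.018);print("tip",tipT, "side",ray("side",SL(219,481),.018))
br=ray("top",L(133,303),.0);print("rear flat corner bottom",br)
g=[ray("top",L(*q),.052) for q in [(72,203),(110,212),(96,290),(55,283)]];print("grip top",np.mean(g,0))
gs=[ray("side",SL(*q),.052) for q in [(20,413),(74,408),(82,425),(23,429)]];print("grip side",np.mean(gs,0))
fl=np.array(tipT-ray("top",L(135,295),.018));print("flat dir",np.degrees(np.arctan2(fl[1],fl[0])),np.linalg.norm(fl))
E
```

```text
fix top origin [0.49740379 0.1050716 ] ang -66.91140631067455 scale 0.9737621275723874
spindle top [0.49981571 0.10549894 0.042     ] side [0.49986855 0.10787528 0.042     ]
stud top [0.52054808 0.11619497 0.036     ] side [0.52243533 0.11499395 0.036     ]
tip [0.45606104 0.28348    0.018     ] side [0.45908632 0.28716148 0.018     ]
rear flat corner bottom [0.36259929 0.30746163 0.        ]
grip top [0.38026908 0.31816703 0.052     ]
grip side [0.38179446 0.32046542 0.052     ]
flat dir -12.542619027607259 0.09387930556666367
```

```bash
cat >> h.py <<'E'
from scipy.spatial.transform import Rotation as Ro
def go(p,yaw,com=None):
    """world TCP target p (m), wedge-x/tool direction yaw (deg) -> tool shift mm and turn"""
    o=status.get_obs(); R=Ro.from_quat(np.roll(o["eef_rot"],-1)).as_matrix()
    y=R[:,1]; cur=np.degrees(np.arctan2(y[1],y[0]))
    t=yaw+90-cur; t=(t+90)%180-90          # world yaw change
    d=R.T@(np.array(p)-o["eef_pos"])*1e3
    print("t",o["time_s"],"pos",np.round(o["eef_pos"],4),"toolx",np.round(R[:,0],3),"jawang",round(cur,1),"q6",round(o["q"][5],2),"F",np.round(o["wrist_force"],1),"open",round(o["opening"],3))
    print("shift mm",np.round(d,1),"turn about tool x",round(-t,1))
E
python3 -c "
from h import *
go([.381,.3195,.18],-13.5)"
```

```text
t 0.1 pos [0.1352 0.5584 0.2305] toolx [-0.001 -0.001 -1.   ] jawang 76.4 q6 -0.21 F [-0.8  0.5 -0.4] open 1.002
shift mm [  50.7 -174.2  295.1] turn about tool x -0.1
```

```bash
python3 -m jog '[10,-40,65,0,100,20,-75,130,0,100,30,-110,190,0,100,40,-145,245,0,100,50,-174,295,0,100]'; python3 -m jog '[0,0,0,0,100,0,0,0,0,100,0,0,0,0,100,0,0,0,0,100,0,0,0,0,100]'; python3 - <<'E'
from h import *
go([.381,.3195,.18],-13.5)
c=optics.get_calibration("wrist");print(c)
im=optics.camera("wrist");cv2.imwrite("pics/w1.png",im[:,:,::-1])
for p in [(.381,.3195,.052),(.4575,.2855,.018)]: print(proj("wrist",p,c))
E
```

```text
time_s: 0.6
eef_pos: [0.314, 0.385, 0.1958]
eef_rot: [0.702, 0.084, 0.702, -0.084]
wrist_force: [1.2, 0.5, -0.1]
opening: 0.998
time_s: 1.1
eef_pos: [0.3122, 0.3876, 0.1963]
eef_rot: [0.702, 0.083, 0.702, -0.083]
wrist_force: [-0.4, 1.0, 0.2]
opening: 1.002
t 1.1 pos [0.3122 0.3876 0.1963] toolx [ 0.  0. -1.] jawang 76.5 q6 -0.68 F [-0.4  1.   0.2] open 1.002
shift mm [ 16.3 -50.1  82.8] turn about tool x 0.0
{'vertical_fov': 70.01129620318483, 'cx': 319.0460037203042, 'cy': 208.38313817972985, 'extrinsics': array([[ 2.32577882e-01, -9.29936612e-01, -2.84825256e-01,
         2.38194758e-01],
       [ 9.72577301e-01,  2.22669852e-01,  6.71679242e-02,
         4.04755782e-01],
       [ 9.60085857e-04, -2.92636353e-01,  9.56223323e-01,
         3.38218450e-01],
       [ 0.00000000e+00,  0.00000000e+00,  0.00000000e+00,
         1.00000000e+00]])}
[274.45672702 269.07269061]
[269.54940978 312.08613913]
```

View pics/w1.png

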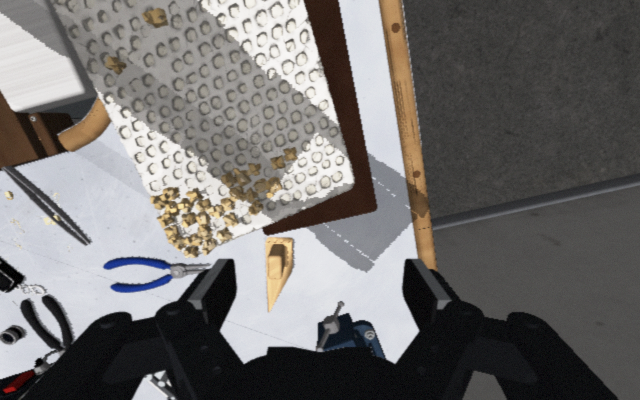

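Wrist view: grip top at about (277,258), tip at (269,311), where I predicted it; the tray corner lies close behind. I'll open less (45 %) and move over it, then look.

```bash
python3 -m jog '[5,-15,25,0,45,10,-30,50,0,45,16,-45,70,0,45,16,-50,83,0,45,16,-50,83,0,45]'; python3 -m jog '[0,0,0,0,45,0,0,0,0,45,0,0,0,0,45,0,0,0,0,45,0,0,0,0,45]'; python3 - <<'E'
from h import *
go([.381,.3195,.064],-13.5)
c=optics.get_calibration("wrist")
im=optics.camera("wrist");cv2.imwrite("pics/w2.png",im[:,:,::-1])
for p in [(.381,.3195,.052),(.4575,.2855,.018)]: print(proj("wrist",p,c))
g=proj("wrist",(.4,.315,.04),c).astype(int);print(g)
np.save("w2c.npy",c,allow_pickle=True)
x0=max(g[0]-80,0);y0=max(g[1]-75,0);print(x0,y0)
cv2.imwrite("pics/w2c.png",cv2.resize(im[y0:y0+150,x0:x0+160,::-1],None,fx=4,fy=4,interpolation=cv2.INTER_CUBIC))
E
```

```text
time_s: 1.65
eef_pos: [0.383, 0.3183, 0.1804]
eef_rot: [0.702, 0.085, 0.702, -0.084]
wrist_force: [-0.2, -0.1, -0.2]
opening: 0.451
time_s: 2.15
eef_pos: [0.3818, 0.3188, 0.1803]
eef_rot: [0.702, 0.084, 0.702, -0.084]
wrist_force: [0.3, 0.1, -0.3]
opening: 0.45
t 2.15 pos [0.3818 0.3188 0.1803] toolx [ 0.  0. -1.] jawang 76.4 q6 -0.88 F [ 0.3  0.1 -0.3] open 0.45
shift mm [116.3   0.5  -0.9] turn about tool x -0.1
[319.83375143 200.95524908]
[306.84896562 260.50670724]
[319 215]
239 140
```

View pics/w2c.png

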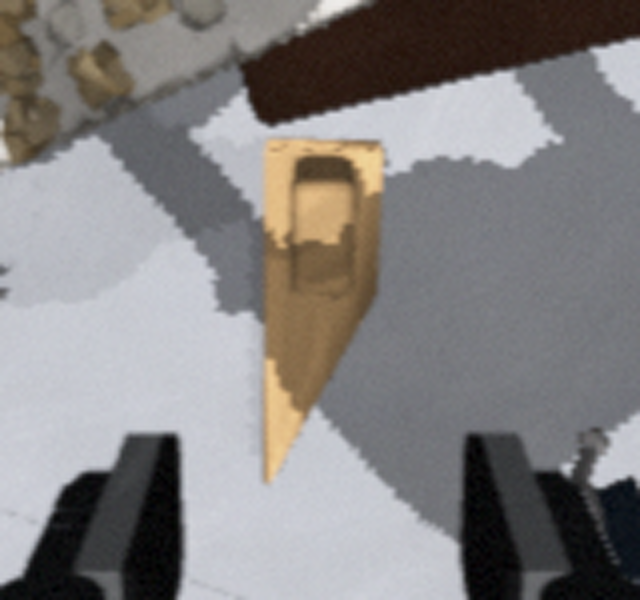

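Crop: grip top centre at about (320,199) full-picture pixels, tip (306,260), both within 2 px of prediction. I check yaw.

```bash
python3 - <<'E'
from h import *
c=np.load("w2c.npy",allow_pickle=True).item()
P=lambda u,v,z:ray("wrist",(239-.38+u/4,140-.38+v/4),z,c)
a=P(264,143,.018);b=P(268,482,.018);d=b-a;print("flat",a,b,np.degrees(np.arctan2(d[1],d[0])),np.linalg.norm(d))
g=P(324,236,.052);print("grip",g); 
e=P(355,180,.052)-P(355,286,.052);print(np.degrees(np.arctan2(-e[1],-e[0])),np.linalg.norm(e))
go([g[0],g[1],.024],np.degrees(np.arctan2(d[1],d[0])))
E
```

```text
flat [0.35860792 0.30816585 0.018     ] [0.45667035 0.28421575 0.018     ] -13.724849902304225 0.1009447779095137
grip [0.37864415 0.31985039 0.052     ]
-13.058317858948262 0.026818441079803128
t 2.2 pos [0.3818 0.3187 0.1803] toolx [ 0.  0. -1.] jawang 76.4 q6 -0.88 F [-0.4  0.3 -0. ] open 0.448
shift mm [156.3   0.3  -3.4] turn about tool x 0.1
```

```bash
python3 -m jog '[35,0,-1,0,45,75,0,-3,0,45,110,0,-3,0,45,140,0,-3,0,45,156,0,-3,0,45]'; python3 -m jog '[0,0,0,0,45,0,0,0,0,0,0,0,0,0,0,0,0,0,0,0,0,0,0,0,0]';python3 -m jog '[0,0,0,0,0,0,0,0,0,0,0,0,0,0,0,0,0,0,0,0,0,0,0,0,0]'; python3 -m jog '[-10,0,0,0,0,-40,0,0,0,0,-70,0,0,0,0,-80,0,0,0,0,-80,0,0,0,0]'; python3 -c "
from h import *
go([.499,.106,.18],-66.9)"
```

```text
time_s: 2.7
eef_pos: [0.3774, 0.3184, 0.0215]
eef_rot: [0.701, 0.083, 0.703, -0.085]
wrist_force: [0.5, 0.7, 0.1]
opening: 0.45
time_s: 3.2
eef_pos: [0.38, 0.3196, 0.0254]
eef_rot: [0.703, 0.084, 0.701, -0.083]
wrist_force: [-0.9, -0.2, 4.1]
opening: 0.172
time_s: 3.7
eef_pos: [0.38, 0.3197, 0.0254]
eef_rot: [0.703, 0.084, 0.702, -0.083]
wrist_force: [-1.9, 0.4, 6.8]
opening: 0.179
time_s: 4.2
eef_pos: [0.3804, 0.3198, 0.1061]
eef_rot: [0.703, 0.085, 0.701, -0.083]
wrist_force: [0.3, -0.6, -0.8]
opening: 0.18
t 4.2 pos [0.3804 0.3198 0.1061] toolx [ 0.004  0.002 -1.   ] jawang 76.4 q6 -0.87 F [ 0.3 -0.6 -0.8] open 0.18
shift mm [ -73.9 -179.7  165.9] turn about tool x 53.3
```

```bash
python3 -m jog '[-4,-12,22,7,0,-8,-24,44,15,0,-14,-36,66,23,0,-14,-48,90,31,0,-14,-60,109,38,0]'; python3 -m jog '[0,0,0,7,0,0,0,0,12,0,0,0,0,15,0,0,0,0,15,0,0,0,0,15,0]'; python3 - <<'E'
from h import *
go([.472,.236,.12],-66.9)
c=optics.get_calibration("wrist")
im=optics.camera("wrist")[:,:,::-1];cv2.imwrite("pics/w3.png",im);np.save("w3c.npy",c,allow_pickle=True)
print(proj("wrist",(.499,.106,.042),c),proj("wrist",(.47,.236,.12),c))
t=optics.camera("top")[:,:,::-1];s=optics.camera("side")[:,:,::-1]
cv2.imwrite("pics/top3.png",t);cv2.imwrite("pics/side3.png",s)
E
```

```text
time_s: 4.7
eef_pos: [0.4711, 0.2341, 0.1167]
eef_rot: [0.635, 0.309, 0.636, -0.31]
wrist_force: [-0.1, 1.3, -0.2]
opening: 0.175
time_s: 5.2
eef_pos: [0.4701, 0.235, 0.117]
eef_rot: [0.591, 0.387, 0.592, -0.388]
wrist_force: [-0.7, -0.4, -1.5]
opening: 0.178
t 5.2 pos [0.4701 0.235  0.117 ] toolx [-0.002 -0.001 -1.   ] jawang 23.5 q6 -0.17 F [-0.7 -0.4 -1.5] open 0.178
shift mm [-3.   2.1 -0.2] turn about tool x 0.4
[293.86257308 350.00251554] [321.76909863 264.36474252]
```

View pics/w3.png

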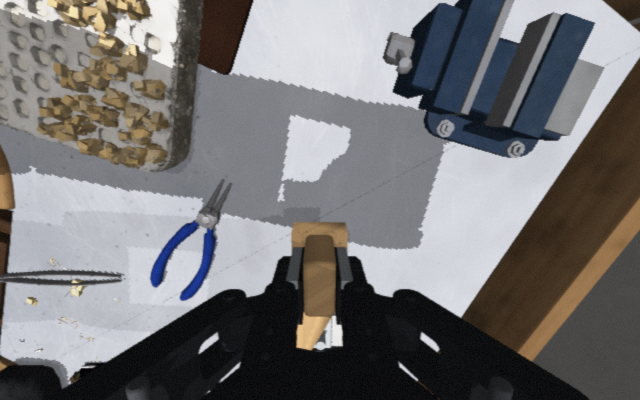

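Wrist view: wedge held straight, grip at (320,260); the gripper hides the fixture, so I use top and side.

```bash
python3 - <<'E'
import cv2,numpy as np
t=cv2.imread("pics/top3.png");s=cv2.imread("pics/side3.png")
def cr(i,x,y,w,h,k):return cv2.resize(i[y:y+h,x:x+w],None,fx=k,fy=k,interpolation=cv2.INTER_CUBIC)
a=cr(t,240,130,133,100,6)[:300*2]
b=cr(s,255,170,160,100,5)
cv2.imwrite("pics/c3t.png",a);cv2.imwrite("pics/c3s.png",b)
E
```

```text
(no output)
```

View pics/c3s.png

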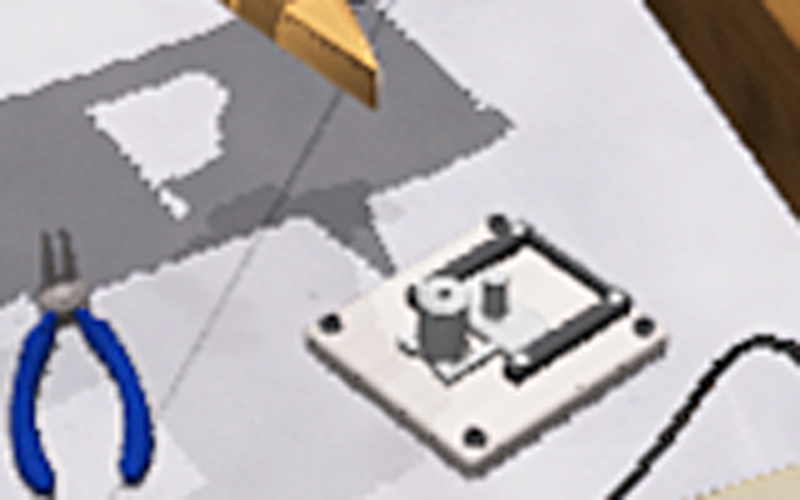

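View pics/c3t.png

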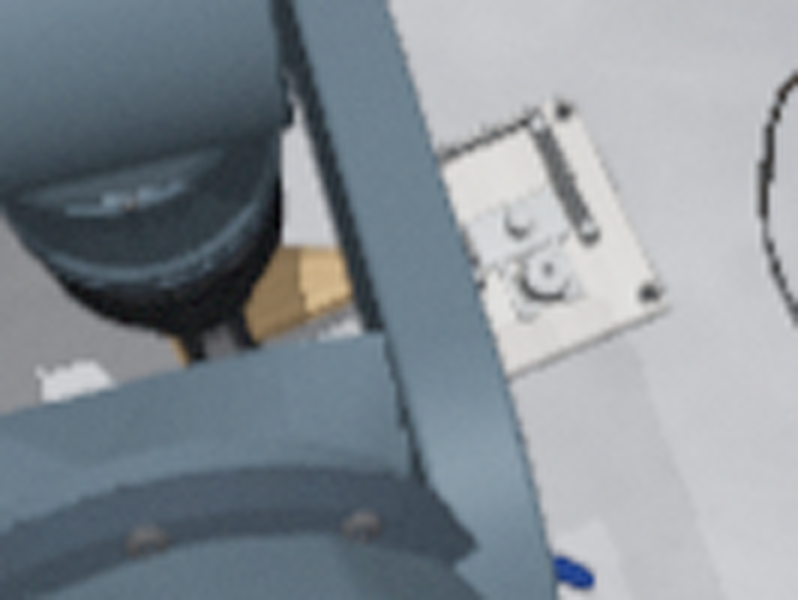

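Side crop: tip's lower end at (378,108), spindle top (443,293), stud top (497,283), plate corners at (308,335), (475,470), (665,343), (495,214). Top crop: the arm hides the wedge.

```bash
python3 - <<'E'
from h import *
S=lambda u,v,z:ray("side",(255-.4+u/5,170-.4+v/5),z)
loc=np.array([[-45,72],[45,72],[45,-28],[-45,-28]])/1e3
P=np.array([S(*q,.012) for q in [(495,214),(665,343),(474,468),(307,333)]])[:,:2]
z=(P-P.mean(0))@np.array([1,1j]);l=(loc-loc.mean(0))@np.array([1,1j]);w=(z*l.conj()).sum()
a=np.angle(w);R=np.array([[np.cos(a),-np.sin(a)],[np.sin(a),np.cos(a)]])
print("fix side",P.mean(0)-R@loc.mean(0),np.degrees(a),abs(w)/(abs(l)**2).sum())
sp=S(443,293,.042);st=S(497,283,.036);d=(st-sp)[:2];print(sp,st,np.degrees(np.arctan2(d[1],d[0]))-90,np.linalg.norm(d))
o=status.get_obs()["eef_pos"];zb=o[2]-.0254
tb=S(378,108,zb);print("tip bottom side",tb,zb, "tip top",S(377,76,zb+.018))
y=np.radians(-66.5);Rw=np.array([[np.cos(y),-np.sin(y)],[np.sin(y),np.cos(y)]])
print("expected tip",o[:2]+Rw@np.array([.0827,-.0147]), "flat edge of tip",o[:2]+Rw@np.array([.0827,-.016]))
E
```

```text
fix side [0.498161  0.1039535] -67.0977562146067 0.9802912320201225
[0.50015135 0.10824915 0.042     ] [0.522537   0.11333206 0.036     ] -77.20725808298629 0.022955468136960876
tip bottom side [0.49157595 0.15486305 0.0923455 ] 0.09234549805830877 tip top [0.4896866  0.15032635 0.1103455 ]
expected tip [0.49012355 0.15346   ] flat edge of tip [0.48893137 0.15294163]
```

```bash
cat >> h.py <<'E'
def fx(x,y,o=(.4988,.1057),a=-67):
    "TCP world xy for wedge tip at fixture x (mm), flat side at fixture y"
    R=Ro.from_euler("z",a,degrees=True).as_matrix()[:2,:2]
    return np.array(o)+R@np.array([x-84+1.3,y+16])/1e3
E
python3 -c "
from h import *
go([*fx(-30,11),.048],-67)"
```

```text
t 5.35 pos [0.4706 0.2352 0.1177] toolx [-0.001 -0.    -1.   ] jawang 23.4 q6 -0.17 F [ 0.4  1.1 -0.4] open 0.176
shift mm [69.7  2.3 17.5] turn about tool x 0.4
```

```bash
python3 -m jog '[15,2,8,0.4,0,30,2.3,17.5,0.4,0,45,2.3,17.5,0.4,0,60,2.3,17.5,0.4,0,69.7,2.3,17.5,0.4,0]'; python3 -m jog '[0,0,0,0,0,0,0,0,0,0,0,0,0,0,0,0,0,0,0,0,0,0,0,0,0]'; python3 - <<'E'
from h import *
go([*fx(-30,11),.048],-67)
s=optics.camera("side")[:,:,::-1];cv2.imwrite("pics/side4.png",s)
cv2.imwrite("pics/c4.png",cv2.resize(s[180:270,300:400],None,fx=6,fy=6,interpolation=cv2.INTER_CUBIC))
R=Ro.from_euler("z",-67,degrees=True).as_matrix()
W=lambda x,y,z:R@np.array([x,y,0])/1e3+[.4988,.1057,z/1e3]
for q in [(-30,11,22.5),(-30,11,40.5),(-30,13.5,40.5),(0,0,42),(0,25.5,36)]:
    p=proj("side",W(*q));print(q,p,(p-[300,180])*6)
E
```

```text
time_s: 5.85
eef_pos: [0.4792, 0.2193, 0.0464]
eef_rot: [0.589, 0.39, 0.59, -0.391]
wrist_force: [-0.8, -0.2, -0.6]
opening: 0.174
time_s: 6.35
eef_pos: [0.4804, 0.2202, 0.0491]
eef_rot: [0.59, 0.391, 0.589, -0.39]
wrist_force: [-0.1, 0.0, -0.9]
opening: 0.177
t 6.35 pos [0.4804 0.2202 0.0491] toolx [ 0.001  0.    -1.   ] jawang 23.0 q6 -0.2 F [-0.1  0.  -0.9] open 0.177
shift mm [ 1.1 -0.8 -0.1] turn about tool x -0.0
(-30, 11, 22.5) [336.10527282 226.15117722] [216.63163693 276.90706332]
(-30, 11, 40.5) [336.18029563 218.74811287] [217.08177375 232.48867721]
(-30, 13.5, 40.5) [337.20810582 218.14411092] [223.24863492 228.86466554]
(0, 0, 42) [342.96274504 229.29174133] [257.77647023 295.75044801]
(0, 25.5, 36) [353.40348123 225.40105464] [320.42088739 272.40632783]
```

View pics/c4.png

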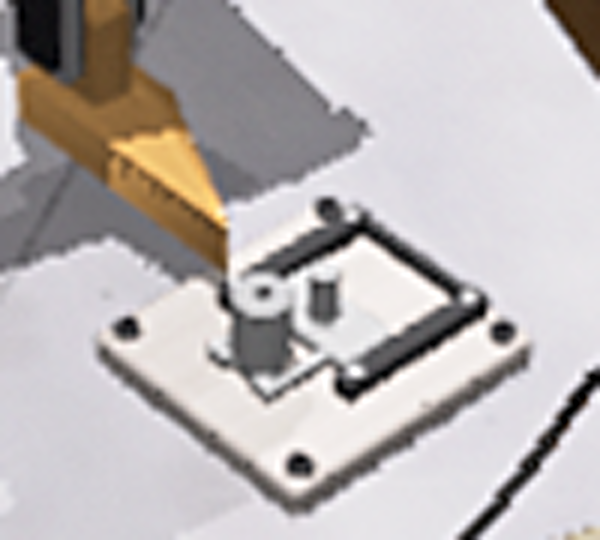

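Side crop: tip at (226,270) with the spindle top at (263,293) and stud at (325,276): wedge is about 1.5 mm too far to +y and 1 mm high, tip clear of the spindle. Correct and advance.

```bash
python3 -m jog '[1,-1.5,0,0,0,1,-1.5,8,0,0,1,-1.5,16,0,0,1,-1.5,24,0,0,1,-1.5,30,0,0]'; python3 -m jog '[0,0,4,0,0,0,0,8,0,0,0,0,12,0,0,0,0,12,0,0,0,0,12,0,0]'; python3 - <<'E'
from h import *
go([*fx(12,10.5),.047],-67)
E
```

```text
time_s: 6.9
eef_pos: [0.4908, 0.1908, 0.0476]
eef_rot: [0.589, 0.391, 0.589, -0.391]
wrist_force: [-1.1, 1.2, 0.3]
opening: 0.174
time_s: 7.4
eef_pos: [0.495, 0.1808, 0.0475]
eef_rot: [0.59, 0.39, 0.59, -0.39]
wrist_force: [-0.3, 0.0, -1.2]
opening: 0.177
t 7.4 pos [0.495  0.1808 0.0475] toolx [-0.  0. -1.] jawang 23.0 q6 -0.28 F [-0.3  0.  -1.2] open 0.177
shift mm [ 0.5  0.7 -0.1] turn about tool x -0.0
```

```bash
python3 -m jog '[0,0,3,0,0,0,0,6,0,0,0,0,9,0,0,0,0,12,0,0,0,0,15,0,0]'; python3 -m jog '[0,0,3,0,0,0,0,6,0,0,0,0,9,0,0,0,0,9,0,0,0,0,9,0,0]'; python3 - <<'E'
from h import *
go([*fx(36,10.5),.047],-67)
s=optics.camera("side")[:,:,::-1]
cv2.imwrite("pics/c5.png",cv2.resize(s[180:270,300:400],None,fx=6,fy=6,interpolation=cv2.INTER_CUBIC))
E
```

```text
time_s: 7.9
eef_pos: [0.5005, 0.1675, 0.0474]
eef_rot: [0.589, 0.391, 0.59, -0.39]
wrist_force: [-1.4, 5.6, -0.2]
opening: 0.174
time_s: 8.4
eef_pos: [0.5047, 0.1583, 0.0476]
eef_rot: [0.59, 0.39, 0.589, -0.39]
wrist_force: [-0.1, 0.2, -0.7]
opening: 0.176
t 8.4 pos [0.5047 0.1583 0.0476] toolx [ 0.001 -0.001 -1.   ] jawang 23.0 q6 -0.32 F [-0.1  0.2 -0.7] open 0.176
shift mm [ 0.6  0.5 -0.6] turn about tool x -0.0
```

View pics/c5.png

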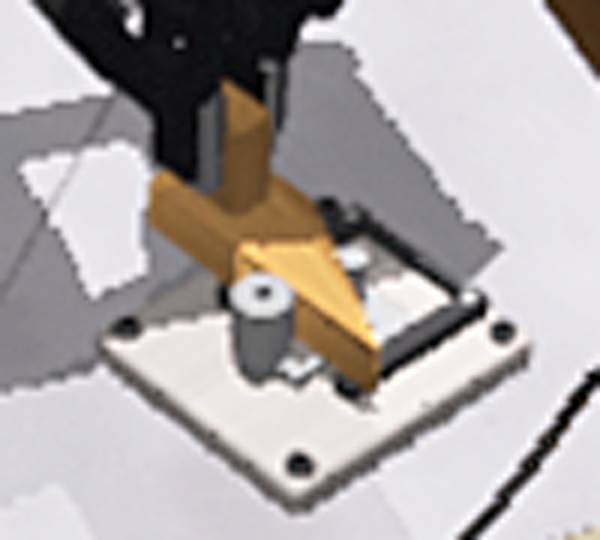

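Side crop: tip through the gap at (375,385), stud moved from (325,276) to about (355,258), roughly 12 mm. Push on.

```bash
python3 -m jog '[0,0,3,0,0,0,0,6,0,0,0,0,9,0,0,0,0,12,0,0,0,0,15,0,0]'; python3 -m jog '[0,0,2,0,0,0,0,4,0,0,0,0,4,0,0,0,0,4,0,0,0,0,4,0,0]'; python3 - <<'E'
from h import *
go([*fx(55,10.5),.047],-67)
s=optics.camera("side")[:,:,::-1]
cv2.imwrite("pics/c6.png",cv2.resize(s[180:270,300:400],None,fx=6,fy=6,interpolation=cv2.INTER_CUBIC))
E
```

```text
time_s: 8.95
eef_pos: [0.5103, 0.1445, 0.0475]
eef_rot: [0.59, 0.39, 0.59, -0.39]
wrist_force: [-0.0, 0.1, -0.6]
opening: 0.177
time_s: 9.45
eef_pos: [0.5118, 0.1413, 0.0475]
eef_rot: [0.59, 0.39, 0.59, -0.39]
wrist_force: [-0.3, 0.3, -0.1]
opening: 0.178
t 9.45 pos [0.5118 0.1413 0.0475] toolx [ 0. -0. -1.] jawang 23.0 q6 -0.36 F [-0.3  0.3 -0.1] open 0.178
shift mm [ 0.5  0.6 -0. ] turn about tool x -0.0
```

View pics/c6.png

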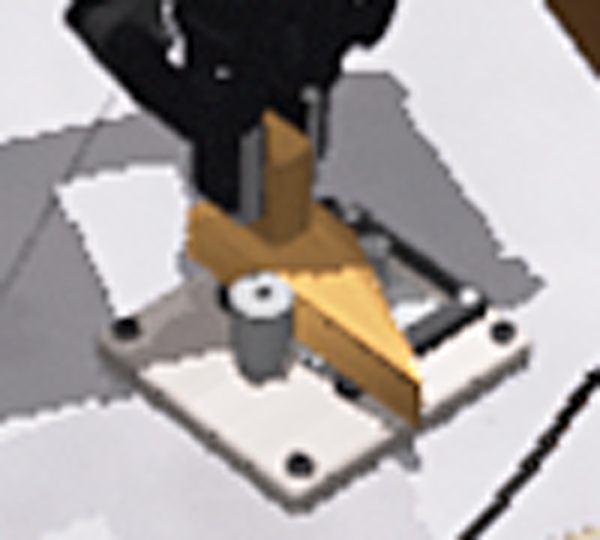

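Side crop: stud now at (377,242), about 21 mm from its start, with no force. The clip is off. Withdraw the wedge.

```bash
python3 -m jog '[0,0,-8,0,0,0,0,-18,0,0,0,0,-30,0,0,0,0,-44,0,0,0,0,-58,0,0]'; python3 -m jog '[0,0,-16,0,0,0,0,-32,0,0,0,0,-48,0,0,0,0,-60,0,0,0,0,-68,0,0]'; python3 -m jog '[0,0,0,0,0,5,0,0,0,0,11,0,0,0,0,17,0,0,0,0,19.5,0,0,0,0]'; python3 -m jog '[0,0,0,0,0,0,0,0,0,0,0,0,0,0,0,0,0,0,0,0,0,0,0,0,0]'; python3 - <<'E'
from h import *
go([*fx(-71,10.5),.0254],-67)
E
```

```text
time_s: 10.0
eef_pos: [0.4884, 0.196, 0.0475]
eef_rot: [0.59, 0.39, 0.59, -0.39]
wrist_force: [1.2, -0.2, -0.5]
opening: 0.174
time_s: 10.5
eef_pos: [0.4619, 0.2586, 0.0475]
eef_rot: [0.59, 0.39, 0.59, -0.39]
wrist_force: [0.5, -0.4, 0.8]
opening: 0.177
time_s: 11.0
eef_pos: [0.4622, 0.2565, 0.0269]
eef_rot: [0.589, 0.39, 0.59, -0.391]
wrist_force: [0.6, -0.1, -1.4]
opening: 0.178
time_s: 11.5
eef_pos: [0.4627, 0.2573, 0.0282]
eef_rot: [0.59, 0.39, 0.589, -0.39]
wrist_force: [-0.8, -0.3, -0.5]
opening: 0.179
t 11.5 pos [0.4627 0.2573 0.0282] toolx [ 0.  0. -1.] jawang 23.0 q6 -0.12 F [-0.8 -0.3 -0.5] open 0.179
shift mm [ 2.8  0.5 -0.1] turn about tool x -0.0
```

```bash
python3 -m jog '[1,0,0,0,0,2,0,0,0,0,3,0,0,0,0,3,0,0,0,0,3,0,0,0,0]'; python3 -m jog '[0,0,0,0,20,0,0,0,0,30,0,0,0,0,45,0,0,0,0,45,0,0,0,0,45]'; python3 -m jog '[-10,0,0,0,45,-30,0,0,0,45,-60,0,0,0,45,-100,0,0,0,45,-130,0,0,0,45]'; python3 -m jog '[0,0,-20,0,45,0,0,-60,0,45,0,0,-100,0,45,0,0,-130,0,45,0,0,-130,0,45]'; python3 -m jog '[0,0,0,0,45,0,0,0,0,45,0,0,0,0,45,0,0,0,0,45,0,0,0,0,45]'; python3 - <<'E'
from h import *
s=optics.camera("side")[:,:,::-1];t=optics.camera("top")[:,:,::-1]
k=lambda i,x,y:cv2.resize(i[y:y+120,x:x+160],None,fx=5,fy=5,interpolation=cv2.INTER_CUBIC)
cv2.imwrite("pics/c7.png",np.vstack([cv2.resize(k(s,250,160),(560,420)),cv2.resize(t[130:250,220:420],(560,336))])[:756])
i=cv2.imread("pics/c7.png");cv2.imwrite("pics/c7.png",cv2.resize(i,None,fx=.79,fy=.79))
E
```

```text
time_s: 12.0
eef_pos: [0.4626, 0.2573, 0.0254]
eef_rot: [0.59, 0.39, 0.59, -0.39]
wrist_force: [-2.4, -0.9, 5.3]
opening: 0.178
time_s: 12.5
eef_pos: [0.4626, 0.2572, 0.0249]
eef_rot: [0.59, 0.39, 0.59, -0.39]
wrist_force: [0.6, -0.3, -0.2]
opening: 0.449
time_s: 13.0
eef_pos: [0.4631, 0.2574, 0.158]
eef_rot: [0.59, 0.391, 0.589, -0.39]
wrist_force: [1.0, 0.2, 0.2]
opening: 0.452
time_s: 13.5
eef_pos: [0.4103, 0.3798, 0.1559]
eef_rot: [0.59, 0.39, 0.59, -0.389]
wrist_force: [0.2, -0.8, 0.5]
opening: 0.45
time_s: 14.0
eef_pos: [0.4123, 0.3763, 0.155]
eef_rot: [0.589, 0.391, 0.589, -0.391]
wrist_force: [-0.4, -0.3, -0.3]
opening: 0.447
```

View pics/c7.png

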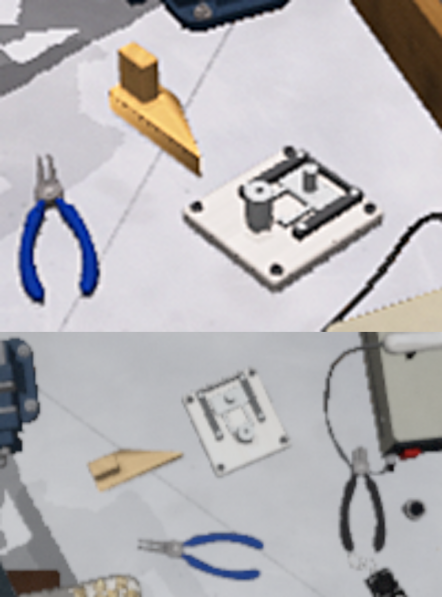

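The clip lies flat and off the spindle: stud at about fixture y 47 mm in both views. The wedge is on the bench clear of the plate, and the pliers and cutters have not moved. Handing in.

```bash
python3 -c "
from bench import hand_in
print(hand_in())"
```

```text
the job is handed in; nothing more can be done
None
```

The clip is off the spindle, the wedge is back on the bench and let go, and the job is handed in; the robot's clock stood at about 14 s of the 58 s allowed. I took the wedge by its grip, slid its thin end through the gap until the clip came off, drew it straight back, set it down and moved the arm clear.

- **Push:** wrist force was about 6 N while the wedge pushed on the clip and about zero once it was off. I did not measure the contact force on the clip itself.
- **Clip:** the last pictures from side and top show it flat in its channel, with the stud at about fixture y 47 mm. That is estimated from pixels, good to a few mm; the allowed range is 40.5 to 60 mm.
- **Wedge and tools:** the wedge stands on the bench clear of the plate. The pliers and cutters look unmoved.
- **Disagreements:** the camera estimates of the fixture position differed by 2–4 mm. I corrected the wedge by about 1.5 mm sideways and 1 mm down from a close side view before going in. The wrist camera was no help there, because the gripper hid the fixture.

No check failed. I viewed 10 pictures.

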